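# Lock and press the reference tile in its calibration cradle

### The arm

A 7-joint arm with a two-finger parallel gripper is mounted at the origin on a cart in front of the work surface, level with it; the furniture and walls round the work are solid. World frame = base frame: x ahead of the robot, y to its left, z up, the work surface at z = 0. Lengths are in m, angles in rad, forces in N, time in s.
With the tool pointing down it reaches from about 0.425 to 0.925 m from the base axis. Payload 6.8 kg.
Tool frame: the origin (TCP) lies at the very end of the fingers, on their centre line; the grasp point (between the pads) lies 19 mm behind it (hold_point_z is the distance from the TCP to the grasp point, in m); z points along the fingers, y is the direction in which the jaws open and shut (so a half turn about z gives the same grasp; the last joint's range is limited). The gripper opens to 85 mm and grips with 20 to 120 N. Pads are 22 mm wide; open, the fingers measure 114 mm over their backs; the gripper's body (76 mm by 85 mm) begins 54 mm behind the grasp point. The pads swing forward as they close: fully open they stand 13 mm farther back than shut.
Start: joints at [-1.412, 0.477, 0.022, 1.555, -0.011, 1.109, -0.083], TCP at [0.178, 0.651, 0.231] pointing down, gripper open.
Joint ranges: [-2.96, 2.96], [-0.34, 2.1], [-1.41, 1.46], [0.24, 2.44], [-1.37, 4.51], [0.17, 1.92], [-2.96, 2.96]. Speed limits (rad/s): [2.39, 2.39, 3.14, 3.14, 3.14, 3.14, 3.14].

### API

Orientations are given as a unit quaternion [w, x, y, z].
In Python, from station import get_obs, read_camera, calibration, hand_in, regions_of, hold_point_z gives the robot as it stands.
- The arm moves only by the tool send_rows, never from a script. Its argument "motion" is text: rows parted by semicolons, each of 7 numbers parted by spaces: the shift along the world's x, y, z in cm, then the turn, a rotation vector about the world's x, y, z in degrees, then the closure, from 0 (fully open) to 1 (shut). In form: dx dy dz rx ry rz fingers; .... A call has 1 to 20 rows; each row shifts and turns the pose as measured when the row begins; what a row does not reach is not made up. A row lasts 1/12 s, in which the tool goes at most 41.7 mm and 7.16 degrees, less where a joint would pass 70% of its speed; a pose out of reach is approached as far as the arm can. A call is refused whole if a number of a shift passes 4.17 or a number of a turn 7.16, either way. A call with a gripper value outside its range is refused whole. The fingers move at their own pace and stop on an object; "newtons" is the grip in N (left out, the last holds). Time passes only in rows, so rows that do not move let the fingers close. It gives the time, the measured TCP pose, the force and the opening at its end, in the units of the state.
- get_obs(): the state, without advancing time (a new reading comes with each control period).
- read_camera(name): name is "side" or "top" or "wrist"; returns the picture (480x640x3 uint8, red, green, blue); there is no depth.
- calibration(name): a dict with "mtx" (3x3 intrinsics, pixels), "R" (3x3) and "t" (3): a world point X has camera coordinates R X + t; the wrist camera has in their place "hand_eye" (4x4, takes a point from camera to tool coordinates, whose origin is the TCP and whose axes are the flange's). Camera axes: x right, y down, z forward; pixel columns grow to the right and rows downward; lengths in m; the calibration is good to about 2 mm. A picture is of the moment at which its call begins: read the wrist's pose just before it. calibration takes no time and is no camera call.
- hand_in(): hands the job in, once; it reports no verdict.
Trained networks look in the newest picture that a camera, given by its name, has taken for a name from the list of things; names that differ only in an ending like _2 or _b are one class to them, and where a whole thing is asked for, a point or a joint stands for the part that bears it (a point fixed in the world has none). Each returns a list of dicts, best first, with "conf" (0 to 1); they miss things now and then, are a little off and sometimes report something else, mostly with a low value. They report only what shows in the picture. A call takes as long as a camera call.
- regions_of(thing, camera): "region" (480x640 bool, what is visible of it) and "point" ([column, row] in pixels, amid what is visible of it).
The state is a dict: "t": time; "q": joint angles; "joint_vel": joint speeds; "joint_torque": joint torques, N m; "eef_pos": TCP position; "tool_rot": TCP orientation; "contact_force": force on the tool from outside, world axes, zero at the start; "torque": the same for the moment, N m; "gripper_width": opening from 0.0 (shut) to 1.0 (fully open).
Only numpy, scipy, OpenCV 4.12 (cv2) and the standard library are available. Lean on these libraries where they do the work, as an engineer would, in place of code of your own. Each camera call takes 0.05 s, during which the arm holds its last target.

### The job

The white reference tile lies loose on the sprung bed of its calibration cradle. Stand the blue spacer, foot down, in the gap beside the tile on the side where the gap is wide enough (do not force it in on the tight side), about midway along, down onto the cradle's base, and let go of it; then press the tile down until its top is flush with the rails and finish while still holding it pressed there. Leave the bottle, the cup and the pack of slides alone.

Things in the scene. Friction and masses are not known exactly. Their poses are not given: they have to be found in the camera images.
- cradle: fixed black calibration cradle; base plate 150 (x) x 190 (y) x 28 mm, origin at the centre of its underside on the counter, z up. Two aluminium end stops across x (inner faces 53 mm from the middle, 94 mm long in y) and two aluminium side rails along its x axis; the tops of all of them are 44 mm above the counter (the flush height). In the middle is a grey sprung bed 92 x 92 mm that goes straight down 6 mm to a hard stop. The cradle may stand turned up to 0.35 rad either way.
- broad_rail: fixed aluminium side rail of the cradle, 138 x 38 (wide) x 16 mm, centred 72 mm from the cradle's middle on its +y or its -y side (varies); origin at the centre of its underside, 28 mm above the counter; axes as the cradle's. Its inner face leaves a gap of only about 3 mm to the tile.
- narrow_rail: fixed aluminium side rail of the cradle, 138 x 8 (wide) x 16 mm, centred 72 mm from the cradle's middle on the side opposite the broad rail; origin at the centre of its underside, 28 mm above the counter. Its inner face (68 mm from the cradle's middle) leaves a gap of about 18 mm to the tile, along the tile's 100 mm side and open at both ends; the floor of the gap is the base plate's top, 28 mm above the counter.
- tile_top (a point): centre of the top face of the loose white square tile, 100 x 100 x 10 mm, about 140 g, axes as the cradle's to within 0.01 rad and centred in it to within 1 mm. It stands 50 mm above the counter at the start (6 mm above the rails) and 44 mm when pressed fully down; that takes about 1 N at first and 3 N at the bottom, and it rises again when let go.
- spacer_center (a point): centre, half-way up, of the loose blue spacer: an upright slab 56 (its x) x 14 (its y, thickness) x 54 mm (its z) with a bevelled foot and dark ribs near its top, about 60 g; it stands on its foot on the counter at the start, 27 mm below this point.
- spacer_foot (a point): centre of the underside of the spacer's foot, axes as spacer_center; the foot's lowest 4 mm are 10 mm thick
- saline: small white bottle with a blue cap, 35 mm across, 78 mm tall, bystander; origin at the centre of its underside
- cup_blue: white cup with a blue lid, 63 mm across, 69 mm tall, bystander; origin at the centre of its underside
- slides_pack: small pale grey box, 32 x 82 x 27 mm, bystander; origin at the centre of its underside

How it is judged:
On the way:
1. the spacer stands upright on the base in the gap beside the tile, let go, with the tile not shoved aside (z of spacer_foot in the frame of cradle between 0.025 and 0.0315 m and x of spacer_foot in the frame of cradle between -0.03 and 0.03 m and (y of spacer_foot in the frame of cradle between 0.05 and 0.07 m or y of spacer_foot in the frame of cradle between -0.07 and -0.05 m) and angle between spacer_foot's own z axis and vertical below 0.12 rad and y of tile_top in the frame of cradle between -0.006 and 0.006 m and x of tile_top in the frame of cradle between -0.005 and 0.005 m and contact force between each of the fingers, the arm and spacer below 0.2 N), for 0.2 s.
At the end, for the whole second after the job is handed in: Spacer upright (0.12 rad) and untouched in the wide gap, foot within 3.5 mm of the base plate and 30 mm of the gap's mid-length; tile within 6 mm of the cradle's middle, level (0.03 rad), top flush with the rails (+1.7 / -3.5 mm), pressed by the robot with over 1.2 N; both at rest (all of step 1 and z of tile_top in the frame of cradle between 0.0405 and 0.0457 m and angle between tile_top's own z axis and vertical below 0.03 rad and contact force between any of the fingers, the arm and tile above 1.2 N and linear speed of each of tile, spacer below 0.01 m/s); the arm keeps its last pose, push and grip.
It fails at once if the white bottle with blue cap is knocked or moved more than 3 cm (distance of saline from where it was at the start of the episode above 0.03 m or angle between saline's own z axis and vertical above 0.5 rad).
It fails at once if the blue-lidded cup is knocked or moved more than 3 cm (distance of cup_blue from where it was at the start of the episode above 0.03 m or angle between cup_blue's own z axis and vertical above 0.5 rad).
It fails at once if the pack of slides is knocked or moved more than 3 cm (distance of slides_pack from where it was at the start of the episode above 0.03 m or angle between slides_pack's own z axis and vertical above 0.5 rad).
It also fails if it takes over 54 s, if anything falls off the work surface, if the arm or the gripper's body presses on something with over 40 N, if the wrist force passes 120 N, or if a joint passes its speed limit or range.

## Working session

There is one attempt and no reset: what is moved stays moved. The work goes in short steps, Python scripts to look and compute and a tool call to move; the robot and the scene stay as the last step left them, time stands still between calls to the robot, and variables do not carry over. Pictures are saved under pics/ and viewed, and the job is handed in when it is done.

Besides the shell and the picture viewer there is one more tool, called after ">>>" by a JSON object that holds its "op" and its "data". send_rows: Moves the arm, as the interface text tells. Its arguments: {"type":"object","properties":{"motion":{"type":"string"},"newtons":{"type":"number"}},"required":["motion"]}

```bash
mkdir -p pics; ls
python3 - <<'E'
from station import *
import cv2,numpy as np
o=get_obs();print({k:np.round(v,3).tolist() for k,v in o.items()}, hold_point_z)
for n in ["top","side","wrist"]:
    im=read_camera(n);cv2.imwrite(f"pics/{n}0.png",im[:,:,::-1]);c=calibration(n);print(n,{k:np.round(v,4).tolist() for k,v in c.items()})
E
```

```text
pics
{'t': 0.0, 'q': [-1.412, 0.478, 0.022, 1.556, -0.011, 1.109, -0.083], 'joint_vel': [0.001, 0.0, 0.001, 0.0, -0.001, 0.0, -0.001], 'joint_torque': [0.0, -59.646, 1.608, -28.121, 0.012, 0.009, 0.0], 'eef_pos': [0.178, 0.651, 0.23], 'tool_rot': [-0.0, 0.133, 0.991, -0.001], 'contact_force': [-0.305, -0.227, 0.658], 'torque': [0.005, -0.005, -0.002], 'gripper_width': 1.001} 0.0187
top {'mtx': [[613.4835, 0.0, 329.5236], [0.0, 613.4835, 248.6199], [0.0, 0.0, 1.0]], 'R': [[-0.0287, -0.9995, 0.011], [-0.9975, 0.028, -0.0653], [0.065, -0.0129, -0.9978]], 't': [0.0664, 0.5163, 1.5354]}
side {'mtx': [[457.4558, 0.0, 319.2248], [0.0, 457.4558, 230.241], [0.0, 0.0, 1.0]], 'R': [[-0.9997, -0.0233, -0.0034], [-0.0136, 0.6922, -0.7216], [0.0192, -0.7213, -0.6923]], 't': [0.5242, -0.006, 0.9358]}
wrist {'mtx': [[385.8571, 0.0, 322.3752], [0.0, 385.8571, 243.59], [0.0, 0.0, 1.0]], 'hand_eye': [[-0.0002, -0.9644, -0.2644, 0.0683], [1.0, -0.0001, -0.0003, -0.0001], [0.0002, -0.2644, 0.9644, -0.1424], [0.0, 0.0, 0.0, 1.0]]}
```

View pics/top0.png

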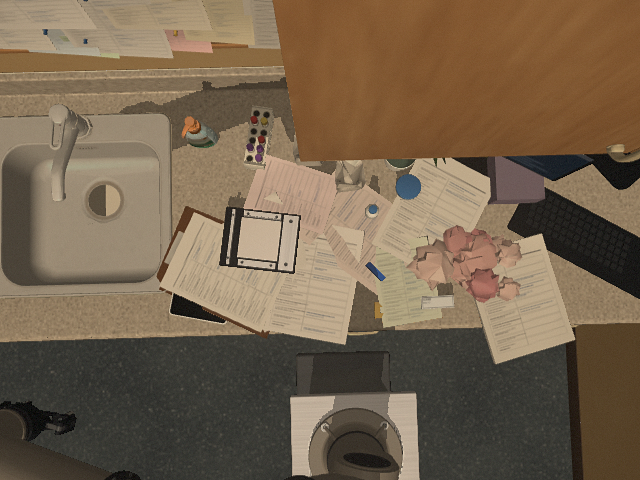

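View pics/side0.png

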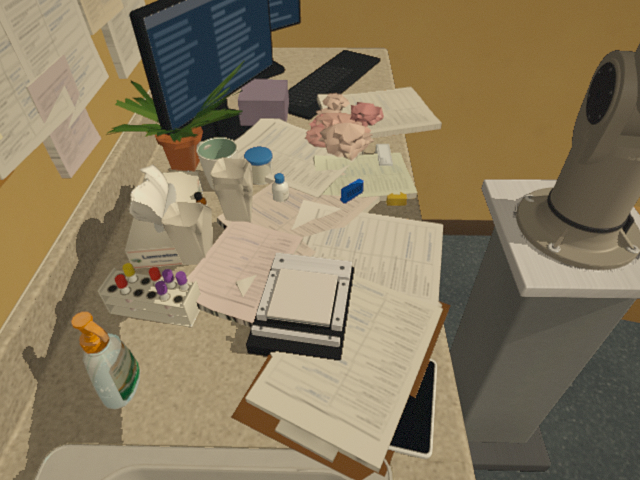

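View pics/wrist0.png

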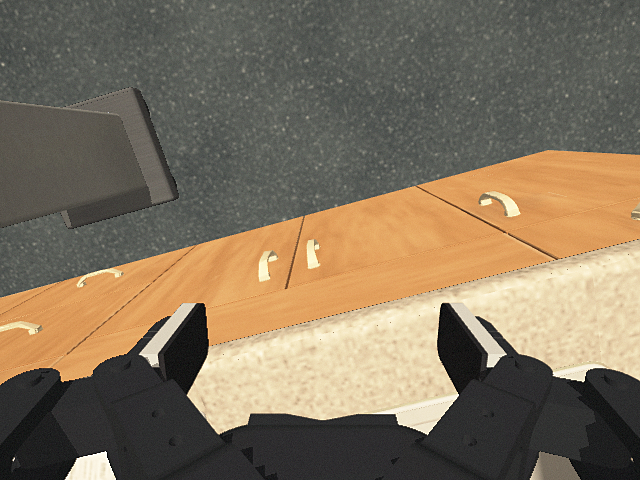

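```bash
cat > h.py <<'E'
from station import *
import cv2,numpy as np
def ray(n,p):
    c=calibration(n);R=np.array(c["R"]);t=np.array(c["t"]);K=np.array(c["mtx"])
    return -R.T@t, R.T@np.linalg.inv(K)@np.array([p[0],p[1],1.])
def onz(n,p,z):
    o,d=ray(n,p);return o+d*(z-o[2])/d[2]
def tri(p1,p2):
    o1,d1=ray("top",p1);o2,d2=ray("side",p2)
    s=np.linalg.lstsq(np.c_[d1,-d2],o2-o1,rcond=None)[0]
    a=o1+d1*s[0];b=o2+d2*s[1];return (a+b)/2,np.linalg.norm(a-b)
E
python3 - <<'E'
from h import *
P={}
for n in ["top","side"]:
    im=read_camera(n)[:,:,::-1]
    for th in ["tile_top","spacer_center","saline","cup_blue","slides_pack","narrow_rail","broad_rail"]:
        r=regions_of(th,n)
        for d in r[:2]:
            m=d["region"].astype(np.uint8);rc=cv2.minAreaRect(cv2.findNonZero(m))
            print(n,th,round(d["conf"],2),np.round(d["point"],1),m.sum(),np.round(cv2.boxPoints(rc),1).tolist())
    x=(200,190,110,100) if n=="top" else (230,160,180,210)
    c=im[x[1]:x[1]+x[3],x[0]:x[0]+x[2]]
    if n=="top": c=im[190:290,210:400]
    cv2.imwrite(f"pics/z{n}.png",cv2.resize(c,None,fx=4 if n=="top" else 2.8,fy=4 if n=="top" else 2.8,interpolation=cv2.INTER_CUBIC))
E
```

```text
top tile_top 0.96 [255.8 236.9] 1626 [[236.5, 256.5], [241.0, 216.3000030517578], [281.5, 220.8000030517578], [277.0, 261.0]]
top spacer_center 0.6 [376.  273.6] 149 [[364.5, 265.5], [369.0, 261.0], [385.0, 277.0], [380.5, 281.5]]
top saline 0.61 [369.3 209. ] 162 [[365.0, 204.0], [378.0, 204.0], [378.0, 218.0], [365.0, 218.0]]
top cup_blue 0.56 [408.2 186.5] 538 [[396.0, 174.0], [420.0, 174.0], [420.0, 200.0], [396.0, 200.0]]
top slides_pack 0.94 [437.2 302.9] 441 [[421.0, 294.0], [453.0, 294.0], [453.0, 308.0], [421.0, 308.0]]
top narrow_rail 0.65 [228.5 235.3] 208 [[225.3000030517578, 262.70001220703125], [231.5, 209.6999969482422], [235.89999389648438, 210.1999969482422], [229.6999969482422, 263.20001220703125]]
top broad_rail 0.88 [287.3 242. ] 871 [[277.20001220703125, 269.29998779296875], [282.70001220703125, 214.0], [298.70001220703125, 215.60000610351562], [293.20001220703125, 270.8999938964844]]
side tile_top 0.87 [305.4 294.2] 3298 [[265.29998779296875, 318.79998779296875], [272.70001220703125, 265.0], [338.70001220703125, 274.0], [331.29998779296875, 327.79998779296875]]

[... 189 characters left out ...]
, [272.0, 202.0]]
side cup_blue 0.94 [260.7 164.7] 718 [[245.0, 147.0], [271.0, 147.0], [271.0, 184.0], [245.0, 184.0]]
side slides_pack 0.66 [384.  153.3] 308 [[373.20001220703125, 144.89999389648438], [387.6000061035156, 141.39999389648438], [393.3999938964844, 164.60000610351562], [379.1000061035156, 168.1999969482422]]
side narrow_rail 0.66 [296.9 336.8] 718 [[251.10000610351562, 334.29998779296875], [252.39999389648438, 325.20001220703125], [339.79998779296875, 337.70001220703125], [338.5, 346.79998779296875]]
side broad_rail 0.69 [316.3 267. ] 1196 [[271.5, 269.70001220703125], [274.1000061035156, 251.0], [351.70001220703125, 261.70001220703125], [349.1000061035156, 280.3999938964844]]
```

View pics/ztop.png

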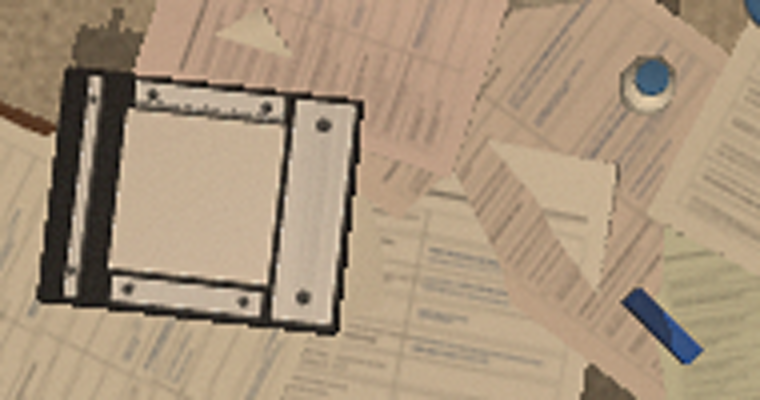

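View pics/zside.png

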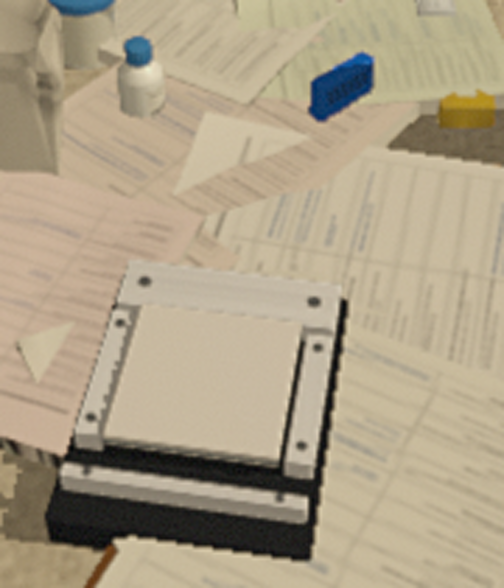

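Run:
```python
from h import *
np.set_printoptions(precision=4,suppress=True)
def cen(m): 
    mm=cv2.moments(m.astype(np.uint8),True);return mm['m10']/mm['m00'],mm['m01']/mm['m00']
out={}
for n in ["top","side"]:
    im=read_camera(n)
    m=regions_of("tile_top",n)[0]["region"]
    bp=cv2.boxPoints(cv2.minAreaRect(cv2.findNonZero(m.astype(np.uint8))))
    W=np.array([onz(n,p,.05) for p in bp]);print(n,"tile",onz(n,cen(m),.05));e=np.roll(W,-1,0)-W
    print([(round(np.degrees(np.arctan2(v[1],v[0])),1),round(np.linalg.norm(v),4)) for v in e])
    hsv=cv2.cvtColor(im,cv2.COLOR_RGB2HSV);b=cv2.inRange(hsv,(105,140,40),(125,255,255))
    k,l,s,c=cv2.connectedComponentsWithStats(b)
    for i in range(1,k):
        if s[i,4]>60: print(n,"blue",s[i],c[i])
    if n=="top":
        mk=(l==1+np.argmin([abs(c[i]-[376,271]).sum() for i in range(1,k)]))
    else: mk=(l==1+np.argmin([abs(c[i]-[352,190]).sum() for i in range(1,k)]))
    out[n]=cen(mk)
    bp=cv2.boxPoints(cv2.minAreaRect(cv2.findNonZero(mk.astype(np.uint8))))
    print(n,"spacer",bp, [onz(n,p,.054)[:2] for p in bp])
print("tri spacer",tri(out["top"],out["side"]), onz("top",out["top"],.03),onz("top",out["top"],.054))
for nm,p,z in [("saline",(372,211),.07),("cup",(408,186.5),.069),("slides",(437,301),.027),("cab",(300,158),.4)]: print(nm,onz("top",p,z))
```

```text
top tile [0.5454 0.2258 0.05  ]
[(np.float64(-5.3), np.float64(0.1022)), (np.float64(-95.8), np.float64(0.1062)), (np.float64(174.4), np.float64(0.1022)), (np.float64(84.1), np.float64(0.1057))]
top spacer [[373. 266.]
 [373. 266.]
 [373. 266.]
 [373. 266.]] [array([ 0.4696, -0.0537]), array([ 0.4696, -0.0537]), array([ 0.4696, -0.0537]), array([ 0.4696, -0.0537])]
side tile [0.5455 0.229  0.05  ]
[(np.float64(-90.7), np.float64(0.1107)), (np.float64(170.5), np.float64(0.1131)), (np.float64(83.4), np.float64(0.1076)), (np.float64(-8.4), np.float64(0.1017))]
side blue [341 179  22  24 277] [351.704  190.3755]
side spacer [[336.0588 192.2353]
 [359.6118 177.2471]
 [366.6941 188.3765]
 [343.1412 203.3647]] [array([ 0.4906, -0.0376]), array([ 0.4405, -0.0889]), array([ 0.4274, -0.0514]), array([ 0.4767, -0.0029])]
tri spacer (array([ 0.4639, -0.0537,  0.0472]), np.float64(0.01195467975509153)) [ 0.4704 -0.0557  0.03  ] [ 0.4696 -0.0537  0.054 ]
saline [ 0.604  -0.0544  0.07  ]
cup [ 0.6624 -0.1453  0.069 ]
slides [ 0.3784 -0.2133  0.027 ]
cab [0.6689 0.1084 0.4   ]
```

>>> {"op": "send_rows", "data": {"motion": "2.3 -3.1 0.2 0 0 -6.5 0;2.3 -3.1 0.2 0 0 -6.5 0;2.3 -3.1 0.2 0 0 -6.5 0;2.3 -3.1 0.2 0 0 -6.5 0;2.3 -3.1 0.2 0 0 -6.5 0;2.3 -3.1 0.2 0 0 -6.5 0;2.3 -3.1 0.2 0 0 -6.5 0;2.3 -3.1 0.2 0 0 -6.5 0;2.3 -3.1 0.2 0 0 -6.5 0;2.3 -3.1 0.2 0 0 -6.5 0;2.3 -3.1 0.2 0 0 -6.5 0;2.3 -3.1 0.2 0 0 -6.5 0;2.3 -3.1 0.2 0 0 -6.5 0;0 0 0 0 0 0 0"}}

```text
t: 2.32
eef_pos: [0.4809, 0.229, 0.2606]
tool_rot: [-0.001, 0.786, 0.618, 0.007]
contact_force: [0.7, -0.4, 0.9]
gripper_width: 1.002
```

```bash
cat >> h.py <<'E'
from scipy.spatial.transform import Rotation as Ro
def tcp():
    o=get_obs();q=np.array(o["tool_rot"]);return Ro.from_quat(q[[1,2,3,0]]).as_matrix(),np.array(o["eef_pos"]),o
def wray(p,R,t):
    c=calibration("wrist");H=np.array(c["hand_eye"]);d=np.linalg.inv(np.array(c["mtx"]))@[p[0],p[1],1.]
    return R@H[:3,3]+t, R@H[:3,:3]@d
def wonz(p,z,R,t):
    o,d=wray(p,R,t);return o+d*(z-o[2])/d[2]
def wproj(X,R,t):
    c=calibration("wrist");H=np.array(c["hand_eye"]);x=H[:3,:3].T@(R.T@(np.asarray(X)-t)-H[:3,3]);u=np.array(c["mtx"])@x;return u[:2]/u[2]
E
python3 - <<'E'
from h import *
np.set_printoptions(precision=4,suppress=True)
R,t,o=tcp();print(o["t"],t,R,np.array(o["q"]),o["contact_force"])
im=read_camera("wrist");cv2.imwrite("pics/w1.png",im[:,:,::-1])
np.savez("w1.npz",R=R,t=t)
for th in ["tile_top","narrow_rail","broad_rail"]:
  for d in regions_of(th,"wrist")[:1]:
    bp=cv2.boxPoints(cv2.minAreaRect(cv2.findNonZero(d["region"].astype(np.uint8))))
    W=np.array([wonz(p,.05 if "tile" in th else .044,R,t) for p in bp]);e=np.roll(W,-1,0)-W
    print(th,d["conf"],bp.tolist(),W.mean(0),[(round(np.degrees(np.arctan2(v[1],v[0])),1),round(np.linalg.norm(v),4)) for v in e])
E
```

```text
2.3167 [0.4809 0.229  0.2606] [[ 0.2349  0.9719  0.011 ]
 [ 0.9719 -0.235   0.0101]
 [ 0.0124  0.0083 -0.9999]] [-0.9896  0.2152  0.5057  1.898  -0.1243  1.0434 -0.6696] [ 0.6837 -0.4215  0.8701]
tile_top 0.72 [[328.8884582519531, 153.47152709960938], [440.7694396972656, 143.43093872070312], [450.4916076660156, 251.76358032226562], [338.6106262207031, 261.8041687011719]] [0.5441 0.2238 0.05  ] [(np.float64(-8.6), np.float64(0.0999)), (np.float64(-93.9), np.float64(0.1017)), (np.float64(171.6), np.float64(0.1073)), (np.float64(81.9), np.float64(0.1018))]
narrow_rail 0.72 [[305.53240966796875, 126.0440902709961], [458.7723388671875, 111.58749389648438], [459.83447265625, 122.84578704833984], [306.59454345703125, 137.30238342285156]] [0.5525 0.2949 0.044 ] [(np.float64(-8.4), np.float64(0.1367)), (np.float64(-92.9), np.float64(0.0097)), (np.float64(171.6), np.float64(0.1376)), (np.float64(81.4), np.float64(0.0097))]
broad_rail 0.77 [[319.36212158203125, 260.2492370605469], [459.528076171875, 247.00521850585938], [463.2984619140625, 286.9087829589844], [323.13250732421875, 300.1528015136719]] [0.5331 0.1547 0.044 ] [(np.float64(-8.1), np.float64(0.1365)), (np.float64(-93.3), np.float64(0.0419)), (np.float64(172.0), np.float64(0.1403)), (np.float64(81.4), np.float64(0.042))]
```

View pics/w1.png

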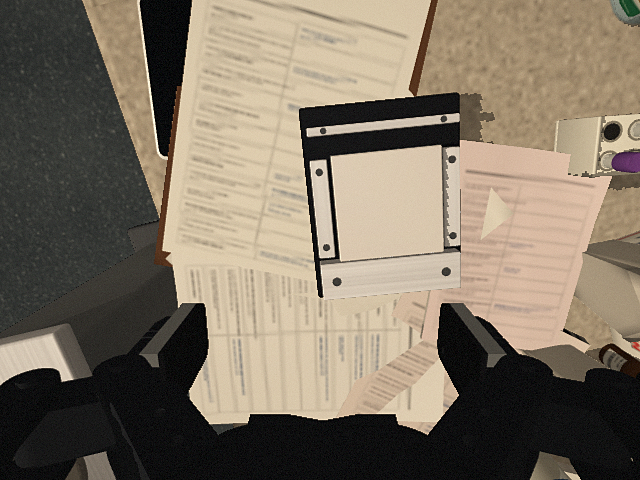

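>>> {"op": "send_rows", "data": {"motion": "-0.2 -3.6 -0.8 0 0 -3.9 0;-0.2 -3.6 -0.8 0 0 -3.9 0;-0.2 -3.6 -0.8 0 0 -3.9 0;-0.2 -3.6 -0.8 0 0 -3.9 0;-0.2 -3.6 -0.8 0 0 -3.9 0;-0.2 -3.6 -0.8 0 0 -3.9 0;-0.2 -3.6 -0.8 0 0 -3.9 0;-0.2 -3.6 -0.8 0 0 -3.9 0;0 0 0 0 0 0 0"}}

```text
t: 3.27
eef_pos: [0.4527, -0.0385, 0.1926]
tool_rot: [-0.003, 0.915, 0.404, 0.01]
contact_force: [0.0, 0.0, -0.6]
gripper_width: 1.002
```

Run:
```python
from h import *
np.set_printoptions(precision=4,suppress=True)
R,t,o=tcp();print(o["t"],t,R,np.array(o["q"]),o["contact_force"])
im=read_camera("wrist");cv2.imwrite("pics/w2.png",im[:,:,::-1])
np.savez("w2.npz",R=R,t=t)
for d in regions_of("spacer_center","wrist")[:2]:
    bp=cv2.boxPoints(cv2.minAreaRect(cv2.findNonZero(d["region"].astype(np.uint8))))
    W=np.array([wonz(p,.054,R,t) for p in bp]);e=np.roll(W,-1,0)-W
    print(d["conf"],bp.tolist(),W.mean(0),[(round(np.degrees(np.arctan2(v[1],v[0])),1),round(np.linalg.norm(v),4)) for v in e])
    x,y=bp.mean(0).astype(int);x0=max(0,x-80);y0=max(0,y-60)
    cv2.imwrite("pics/w2z.png",cv2.resize(im[y0:y0+120,x0:x0+160,::-1],None,fx=5,fy=5,interpolation=cv2.INTER_CUBIC));print(x0,y0);break
```

```text
3.2667 [ 0.4527 -0.0385  0.1926] [[ 0.6729  0.7395  0.0157]
 [ 0.7394 -0.6731  0.0127]
 [ 0.02    0.0031 -0.9998]] [-0.6877  0.1709  0.7267  2.1495 -0.1678  0.8554 -0.5979] [ 0.041   0.0358 -0.639 ]
0.89 [[331.7524719238281, 286.4752502441406], [339.4851379394531, 209.1485137939453], [360.6732482910156, 211.267333984375], [352.9405822753906, 288.59405517578125]] [ 0.4566 -0.0598  0.054 ] [(np.float64(42.6), np.float64(0.0608)), (np.float64(-48.1), np.float64(0.0158)), (np.float64(-136.6), np.float64(0.0609)), (np.float64(131.6), np.float64(0.0166))]
266 188
```

View pics/w2.png

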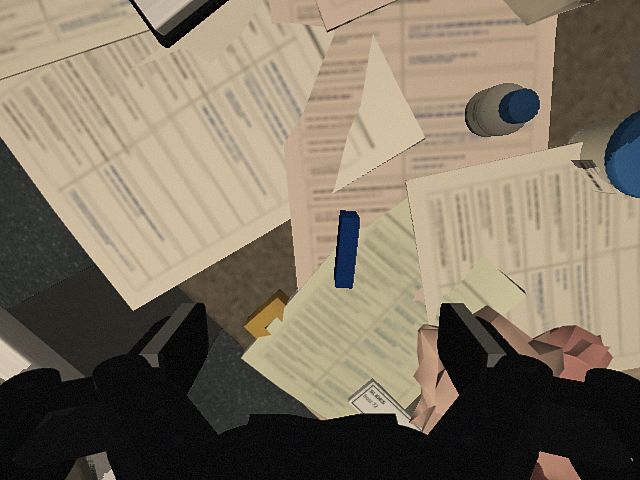

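View pics/w2z.png

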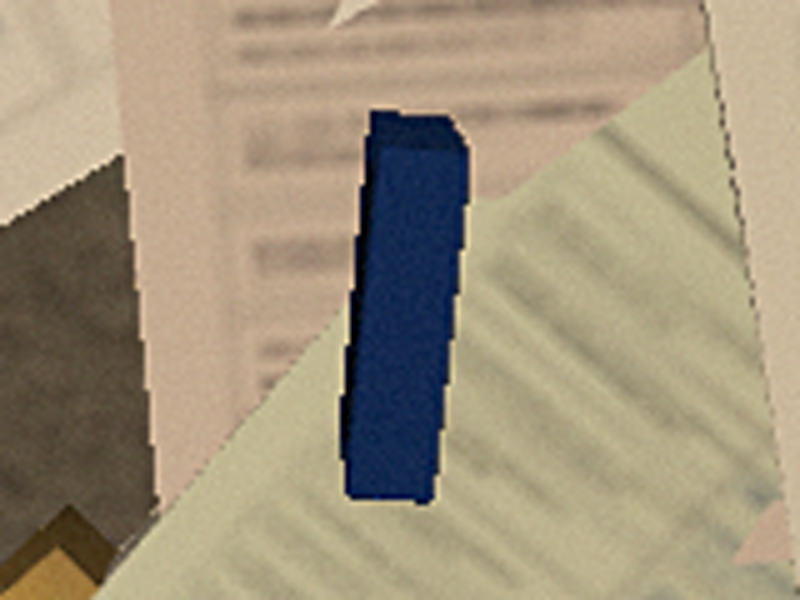

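Run:
```python
from h import *
np.set_printoptions(precision=4,suppress=True)
d=np.load("w2.npz");R,t=d["R"],d["t"]
z=np.array([(372,148),(468,150),(435,498),(348,496)])/5+[266,188]
W=np.array([wonz(p,.054,R,t) for p in z]);print(W,W.mean(0));e=np.roll(W,-1,0)-W
print([(round(np.degrees(np.arctan2(v[1],v[0])),1),round(np.linalg.norm(v),4)) for v in e])
print(W.mean(0)-t, np.degrees(np.arctan2(R[1,1],R[0,1])))
```

```text
[[ 0.4699 -0.0383  0.054 ]
 [ 0.4802 -0.0482  0.054 ]
 [ 0.4404 -0.0862  0.054 ]
 [ 0.4307 -0.0768  0.054 ]] [ 0.4553 -0.0624  0.054 ]
[(np.float64(-43.6), np.float64(0.0143)), (np.float64(-136.3), np.float64(0.055)), (np.float64(136.2), np.float64(0.0135)), (np.float64(44.4), np.float64(0.0549))]
[ 0.0026 -0.0239 -0.1386] -42.30743912041959
```

>>> {"op": "send_rows", "data": {"motion": "0.1 -1.2 -2.5 -0.4 0.5 -2 0;0.1 -1.2 -2.5 -0.4 0.5 -2 0;0 0 -2.5 0 0 0 0;0 0 -2.5 0 0 0 0;0 0 0 0 0 0 0"}}

```text
t: 3.78
eef_pos: [0.462, -0.0441, 0.0917]
tool_rot: [-0.002, 0.922, 0.388, 0.004]
contact_force: [-1.0, 1.3, 0.7]
gripper_width: 1.003
```

```bash
cat > s.py <<'E'
from h import *
np.set_printoptions(precision=4,suppress=True)
R,t,o=tcp();print(round(o["t"],2),t,"z",R[:,2],"yawy",np.degrees(np.arctan2(R[1,1],R[0,1])),"q",np.array(o["q"]),"f",np.array(o["contact_force"]),o["gripper_width"])
E
python3 s.py
```

```text
3.78 [ 0.462  -0.0441  0.0917] z [ 0.0067  0.0065 -1.    ] yawy -44.36402364037297 q [-0.5461  0.3906  0.6223  2.2038 -0.3897  0.6453 -0.4191] f [-0.956   1.26    0.6648] 1.0025641765668338
```

>>> {"op": "send_rows", "data": {"motion": "-0.3 -0.9 0 -0.2 0.2 -0.8 0;-0.3 -0.9 0 -0.2 0.2 -0.8 0;0 0 0 0 0 0 0"}}

```text
t: 4.03
eef_pos: [0.4568, -0.0589, 0.0928]
tool_rot: [-0.0, 0.926, 0.379, -0.001]
contact_force: [-1.0, 0.1, -0.2]
gripper_width: 1.004
```

```bash
python3 s.py
```

```text
4.03 [ 0.4568 -0.0589  0.0928] z [-0.0017  0.0001 -1.    ] yawy -45.5175616001347 q [-0.5317  0.3902  0.6385  2.2058 -0.3816  0.6543 -0.4159] f [-0.9896  0.1297 -0.244 ] 1.0041118236556668
```

>>> {"op": "send_rows", "data": {"motion": "-0.1 -0.2 -1.5 0 0 -0.5 0;-0.1 -0.2 -1.5 0 0 0 0;0 0 -1.5 0 0 0 0;0 0 -1.5 0 0 0 0;0 0 0 0 0 0 0;0 0 0 0 0 0 0"}}

```text
t: 4.53
eef_pos: [0.4624, -0.0619, 0.0398]
tool_rot: [0.001, 0.927, 0.375, 0.008]
contact_force: [0.6, -0.2, 0.5]
gripper_width: 1.002
```

```bash
python3 s.py
python3 - <<'E'
from h import *
im=read_camera("wrist");cv2.imwrite("pics/w3.png",im[:,:,::-1])
E
```

```text
4.53 [ 0.4624 -0.0619  0.0398] z [ 0.0159  0.0041 -0.9999] yawy -45.93646887794223 q [-0.4263  0.4881  0.5286  2.2272 -0.5033  0.5237 -0.3107] f [ 0.5917 -0.2298  0.4698] 1.0022282653357648
```

View pics/w3.png

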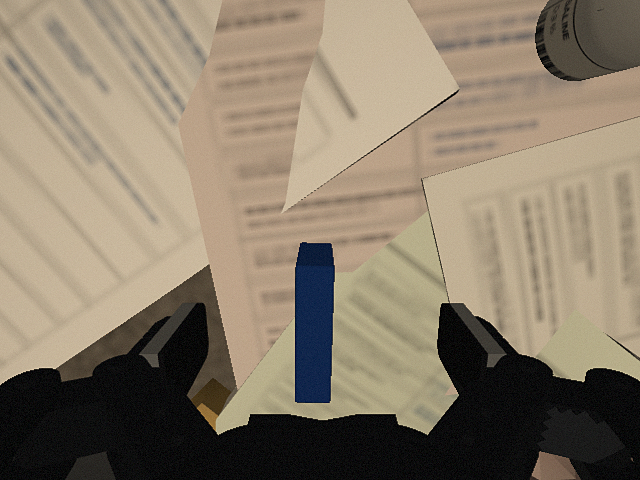

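>>> {"op": "send_rows", "data": {"motion": "-0.4 0 -0.5 -0.1 0.5 0 0;-0.4 0 -0.5 -0.1 0.5 0 0;0 0 0 0 0 0 0"}}

```text
t: 4.83
eef_pos: [0.456, -0.0615, 0.0322]
tool_rot: [-0.0, 0.927, 0.375, 0.001]
contact_force: [0.4, -0.1, -0.1]
gripper_width: 0.998
```

```bash
python3 s.py
```

```text
4.83 [ 0.456  -0.0615  0.0322] z [ 0.0026  0.0012 -1.    ] yawy -45.890894025421375 q [-0.4229  0.5016  0.521   2.2345 -0.5089  0.5166 -0.3066] f [ 0.4362 -0.0662 -0.1136] 0.9982305586177748
```

>>> {"op": "send_rows", "data": {"motion": "0 0 -0.4 0 0.1 0 0;0 0 0 0 0 0 0.4;0 0 0 0 0 0 0.7;0 0 0 0 0 0 0.9;0 0 0 0 0 0 1;0 0 0 0 0 0 1;0 0 0 0 0 0 1;0 0 0 0 0 0 1;0 0 0 0 0 0 1;0 0 0 0 0 0 1;0 0 0 0 0 0 1;0 0 0 0 0 0 1", "newtons": 40}}

```text
t: 5.83
eef_pos: [0.4563, -0.0614, 0.0284]
tool_rot: [-0.0, 0.927, 0.376, 0.001]
contact_force: [-0.9, -0.3, 0.1]
gripper_width: 0.159
```

```bash
python3 s.py
python3 - <<'E'
from h import *
im=read_camera("wrist");cv2.imwrite("pics/w4.png",im[:,:,::-1])
E
```

```text
5.83 [ 0.4563 -0.0614  0.0284] z [ 0.0014  0.0012 -1.    ] yawy -45.87236178813197 q [-0.4165  0.5097  0.5132  2.2337 -0.5154  0.5104 -0.3012] f [-0.8671 -0.294   0.1377] 0.15867257006154553
```

View pics/w4.png

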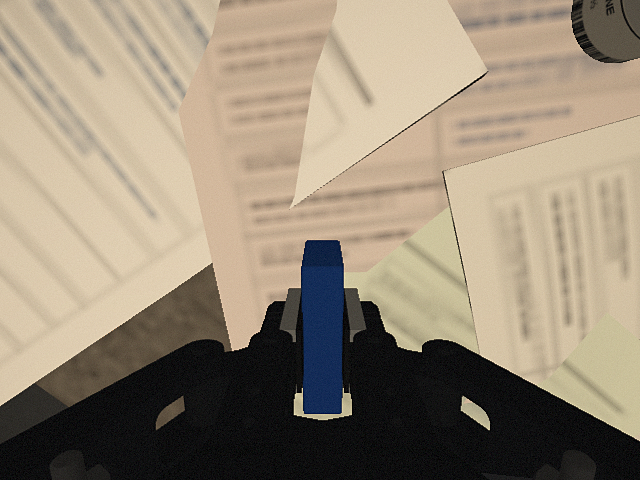

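>>> {"op": "send_rows", "data": {"motion": "0 0 2.5 0 0 0 1;0 0 3.5 0 0 0 1;0 0 3.5 0 0 0 1;0.8 2.9 2 0 0 -4.4 1;0.8 2.9 0 0 0 -4.4 1;0.8 2.9 0 0 0 -4.4 1;0.8 2.9 0 0 0 -4.4 1;0.8 2.9 0 0 0 -4.4 1;0.8 2.9 0 0 0 -4.4 1;0.8 2.9 0 0 0 -4.4 1;0.8 2.9 0 0 0 -4.4 1;0.8 2.9 0 0 0 -4.4 1;0.8 2.9 0 0 0 -4.4 1;0.8 2.9 0 0 0 -4.4 1;0 0 0 0 0 0 1"}}

```text
t: 7.13
eef_pos: [0.5408, 0.273, 0.1483]
tool_rot: [-0.005, 0.998, -0.062, 0.001]
contact_force: [-0.8, 0.5, 0.0]
gripper_width: 0.153
```

```bash
python3 s.py
python3 - <<'E'
from h import *
im=read_camera("wrist");cv2.imwrite("pics/w5.png",im[:,:,::-1])
E
```

```text
7.13 [0.5408 0.273  0.1483] z [ 0.0018  0.0094 -1.    ] yawy -97.11354866904425 q [-1.1713  0.5911  0.8497  1.8487 -0.5517  0.9477 -1.767 ] f [-0.7929  0.4726  0.021 ] 0.15267964191660963
```

View pics/w5.png

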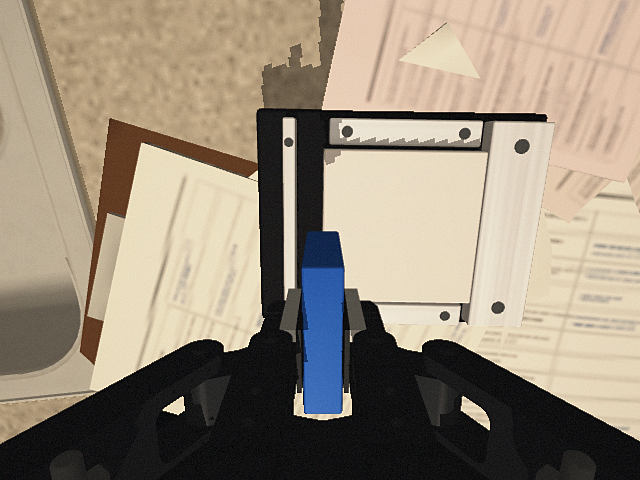

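Run:
```python
import cv2
im=cv2.imread("pics/w5.png")
cv2.imwrite("pics/w5z.png",cv2.resize(im[100:340,250:570],None,fx=2.5,fy=2.5,interpolation=cv2.INTER_CUBIC))
```

```text
(no output)
```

View pics/w5z.png

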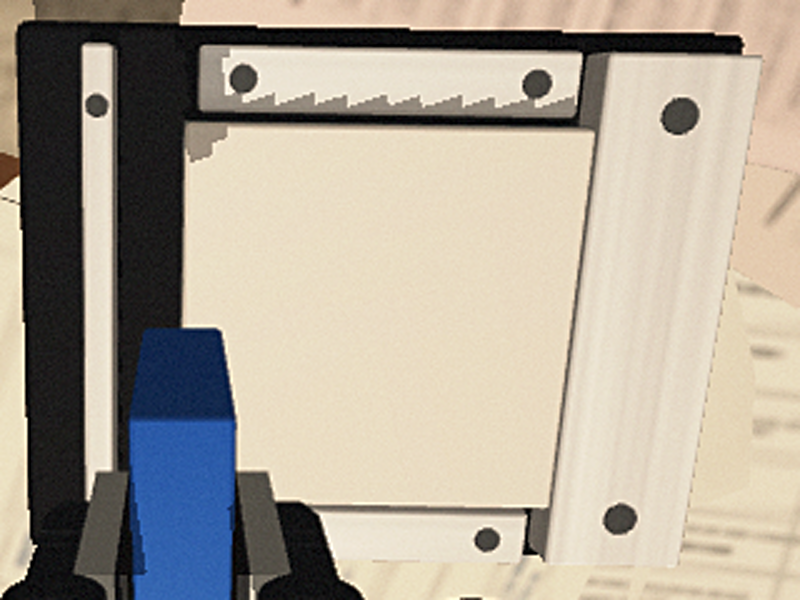

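```bash
cat > fit.py <<'E'
from h import *
from scipy.optimize import least_squares
np.set_printoptions(precision=4,suppress=True)
R,t,o=tcp()
pts=[(185,122,50,50,50),(594,128,50,-50,50),(548,508,-50,-50,50),(83,43,69,76,44),(115,43,69,68,44),(200,47,68,47,44),(581,117,53,-47,44),(610,55,69,-53,44),(680,563,-69,-91,44),(545,562,-69,-53,44),(762,57,69,-91,44)]
pts=np.array(pts,float);px=pts[:,:2]/2.5+[250,100];M=pts[:,2:]/1000
M[5,0]=.068
def wp(p):
    c,s=np.cos(p[2]),np.sin(p[2]);return np.c_[p[0]+c*M[:,0]-s*M[:,1],p[1]+s*M[:,0]+c*M[:,1],M[:,2]+(p[3] if len(p)>3 else 0)]
def f(p): return (np.array([wproj(x,R,t) for x in wp(p)])-px)
for p0 in ([.544,.225,-.14],[.544,.225,-.14,0]):
    s=least_squares(lambda p:f(p).ravel(),p0,loss="soft_l1");print(s.x,np.degrees(s.x[2]));print(f(s.x).round(1).tolist())
    x,y,a=s.x[:3];g=np.array([x-np.sin(a)*.059,y+np.cos(a)*.059]);print("gap",g, "spacer shift", g-t[:2])
# spacer top corners in picture: (303,266)-(344,266)?
z=.1483-.0284+.054
W=[wonz(p,z,R,t) for p in [(130,420),(235,420)] ] if 0 else [wonz((250+130/2.5,100+418/2.5),z,R,t),wonz((250+235/2.5,100+418/2.5),z,R,t)]
print("spacer far edge",W,np.mean(W,0)[:2],"in tool",R.T@(np.mean(W,0)-t))
E
python3 fit.py
```

```text
[ 0.542   0.2197 -0.14  ] -8.021722977662398
[[0.1, 0.6], [1.6, 1.1], [0.7, 1.5], [-1.3, -0.9], [-0.9, -0.7], [-0.4, 0.0], [-1.4, 0.1], [0.2, -2.1], [0.2, 2.0], [-0.1, 1.4], [2.1, -1.9]]
gap [0.5502 0.2781] spacer shift [0.0099 0.0084]
[ 0.5418  0.2191 -0.1389 -0.0024] -7.96051907376297
[[0.9, 0.8], [0.8, 1.0], [0.3, 0.1], [-0.1, -0.4], [0.1, -0.2], [0.3, 0.5], [-2.1, 0.1], [-0.7, -1.9], [-0.7, 0.4], [-0.4, -0.1], [0.6, -1.7]]
gap [0.55   0.2776] spacer shift [0.0096 0.0079]
spacer far edge [array([0.5664, 0.2729, 0.1739]), array([0.5648, 0.2596, 0.1739])] [0.5656 0.2662] in tool [ 0.0255  0.0001 -0.0257]
```

>>> {"op": "send_rows", "data": {"motion": "0.6 0.4 -1 -0.3 0 -0.5 1;0.6 0.4 -1.5 -0.2 0 -0.4 1;0 0 -1.5 0 0 0 1;0 0 -1 0 0 0 1;0 0 0 0 0 0 1"}}

```text
t: 7.6
eef_pos: [0.5519, 0.2751, 0.096]
tool_rot: [0.002, 0.998, -0.069, 0.0]
contact_force: [-0.4, 0.1, -1.6]
gripper_width: 0.156
```

```bash
python3 s.py
python3 - <<'E'
from h import *
im=read_camera("wrist");cv2.imwrite("pics/w6.png",im[:,:,::-1])
cv2.imwrite("pics/w6z.png",cv2.resize(im[60:300,240:560,::-1],None,fx=2.5,fy=2.5,interpolation=cv2.INTER_CUBIC))
E
```

```text
7.6 [0.5519 0.2751 0.096 ] z [ 0.0002 -0.0038 -1.    ] yawy -97.85673427211378 q [-1.1207  0.6765  0.7934  1.8484 -0.6117  0.8814 -1.7382] f [-0.4334  0.1266 -1.5547] 0.15580400625345694
```

View pics/w6.png

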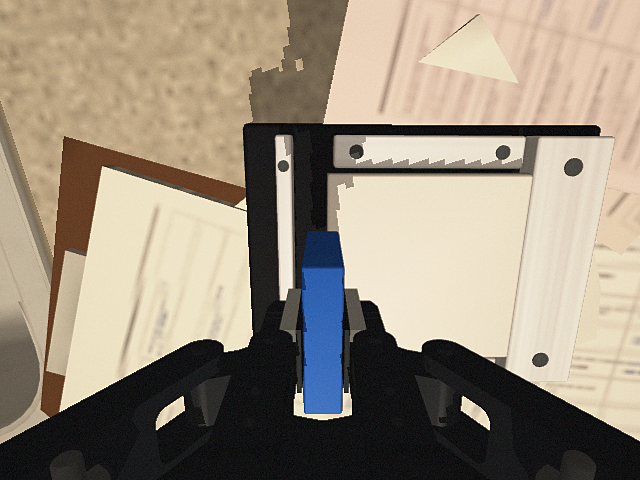

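View pics/w6z.png

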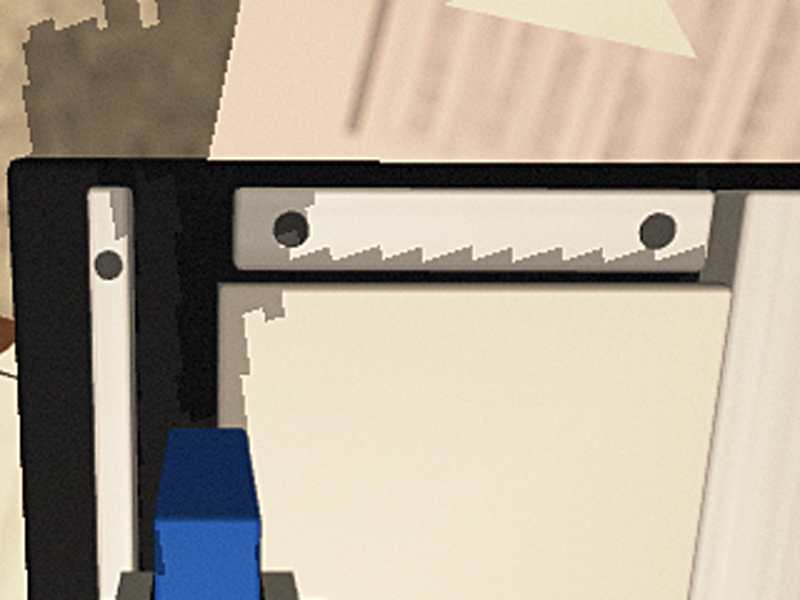

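```bash
cat > fit2.py <<'E'
from h import *
from scipy.optimize import least_squares
np.set_printoptions(precision=4,suppress=True)
R,t,o=tcp()
Z=lambda x,y:(240+x/2.5,60+y/2.5)
L=[(*Z(219,283),50,50,50),(*Z(731,287),50,-50,50),(517,357,-50,-50,50),(*Z(88,187),69,76,44),(*Z(132,187),69,68,44),(*Z(235,187),69,47,44),(*Z(235,270),53,47,44),(*Z(713,190),69,-47,44),(*Z(747,192),69,-53,44),(568,381,-69,-91,44),(613,137,69,-91,44)]
pts=np.array(L,float);px=pts[:,:2];M=pts[:,2:]/1000
def wp(p):
    c,s=np.cos(p[2]),np.sin(p[2]);return np.c_[p[0]+c*M[:,0]-s*M[:,1],p[1]+s*M[:,0]+c*M[:,1],M[:,2]+(p[3] if len(p)>3 else 0)]
def f(p): return (np.array([wproj(x,R,t) for x in wp(p)])-px)
for p0 in ([.544,.225,-.14],[.544,.225,-.14,0]):
    s=least_squares(lambda p:f(p).ravel(),p0,loss="soft_l1");print(s.x,np.degrees(s.x[2]));print(f(s.x).round(1).tolist())
    x,y,a=s.x[:3];C=np.array([[np.cos(a),np.sin(a)],[-np.sin(a),np.cos(a)]])
    print("TCP in cradle",C@(t[:2]-[x,y])*1000,"shift to (2,59):",C.T@(np.array([.002,.059])-C@(t[:2]-[x,y])))
    for p,z in [(Z(206.5,430),.096-.0284),(Z(208.5,520),.096-.0284+.054)]: print("spacer pt in cradle",C@(wonz(p,z,R,t)[:2]-[x,y])*1000)
E
python3 fit2.py
```

```text
[ 0.5426  0.2231 -0.1413] -8.09535179304638
[[0.2, 2.1], [1.0, 1.2], [-10.1, 1.3], [-0.7, -0.2], [-1.9, -0.2], [0.0, -0.0], [-0.3, 0.1], [1.2, -0.5], [-0.1, -1.3], [0.1, 0.7], [3.2, -1.2]]
TCP in cradle [ 2.153  52.6153] shift to (2,59): [0.0007 0.0063]
spacer pt in cradle [25.941  52.5148]
spacer pt in cradle [26.9738 52.4909]
[ 0.5425  0.2229 -0.1415 -0.0013] -8.105609837163195
[[0.7, 2.0], [0.2, 1.1], [-10.7, 0.3], [0.2, -0.1], [-1.1, 0.0], [0.5, 0.2], [0.1, 0.1], [0.5, -0.3], [-0.9, -1.1], [-0.8, -0.5], [1.9, -1.0]]
TCP in cradle [ 2.2262 52.886 ] shift to (2,59): [0.0006 0.0061]
spacer pt in cradle [26.0142 52.7897]
spacer pt in cradle [27.0471 52.766 ]
```

>>> {"op": "send_rows", "data": {"motion": "0.1 0.4 -0.4 0.2 0 -0.2 1;0 0.3 -0.4 0 0 0 1;0 0 0 0 0 0 1;0 0 0 0 0 0 1"}}

```text
t: 7.98
eef_pos: [0.5543, 0.2813, 0.0905]
tool_rot: [-0.001, 0.997, -0.072, 0.001]
contact_force: [-0.0, -0.2, -0.9]
gripper_width: 0.157
```

```bash
python3 s.py
python3 - <<'E'
from h import *
im=read_camera("wrist");cv2.imwrite("pics/w7.png",im[:,:,::-1])
cv2.imwrite("pics/w7z.png",cv2.resize(im[110:310,240:440,::-1],None,fx=3,fy=3,interpolation=cv2.INTER_CUBIC))
E
```

```text
7.98 [0.5543 0.2813 0.0905] z [ 0.0027  0.0018 -1.    ] yawy -98.21608576269749 q [-1.1176  0.6875  0.785   1.8427 -0.6256  0.8736 -1.7416] f [-0.0019 -0.1558 -0.8901] 0.1572862570996979
```

View pics/w7z.png

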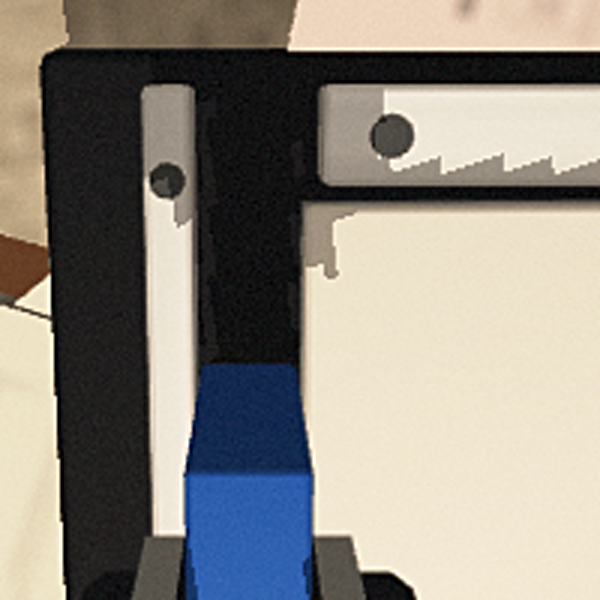

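View pics/w7.png

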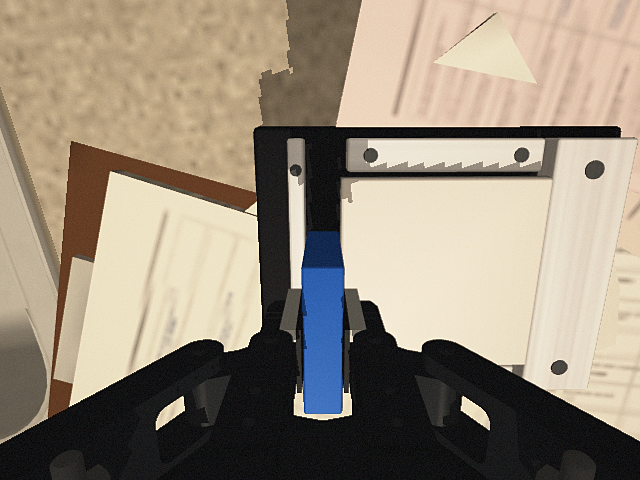

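Run:
```python
from h import *
np.set_printoptions(precision=2,suppress=True)
R,t,o=tcp();Z=lambda x,y:(240+x/3,110+y/3)
for n,p,z in [("tile far",(303,205),.05),("tile near",(300,362),.05),("rail far",(195,85),.044),("rail near",(197,370),.044),("footL",(204,363),.0621),("footR",(296,363),.0621),("topL",(187,474),.1161),("topR",(312,474),.1161)]:
    W=wonz(Z(*p),z,R,t);print(n,(R.T@(W-t))*1000,W*1000)
```

```text
tile far [46.96  8.75 40.59] [599.58 266.09  50.  ]
tile near [21.71  8.58 40.53] [574.61 269.87  50.  ]
rail far [65.1  -8.21 46.67] [619.97 280.3   44.  ]
rail near [18.9  -8.42 46.56] [574.28 287.11  44.  ]
footL [24.42 -6.55 28.47] [579.42 284.43  62.1 ]
footR [24.42  7.4  28.44] [577.43 270.62  62.1 ]
topL [ 25.13  -6.43 -25.53] [579.96 284.11 116.1 ]
topR [ 25.14   6.88 -25.56] [578.07 270.93 116.1 ]
```

>>> {"op": "send_rows", "data": {"motion": "0 0 -0.4 -0.1 0.1 0 1;0 0 -0.4 0 0 0 1;0 0 0 0 0 0 1"}}

```text
t: 8.28
eef_pos: [0.5547, 0.2818, 0.0828]
tool_rot: [-0.001, 0.997, -0.071, 0.001]
contact_force: [-0.6, -0.1, -0.6]
gripper_width: 0.153
```

```bash
python3 s.py
```

```text
8.28 [0.5547 0.2818 0.0828] z [ 0.0022  0.0011 -1.    ] yawy -98.18510120788727 q [-1.1113  0.698   0.7757  1.8441 -0.634   0.8629 -1.7357] f [-0.6197 -0.1197 -0.5722] 0.15260203016095836
```

>>> {"op": "send_rows", "data": {"motion": "0 -0.1 -0.4 0 0.1 0 1;0 0 -0.4 0 0 0 1;0 0 0 0 0 0 1"}}

```text
t: 8.53
eef_pos: [0.5546, 0.2807, 0.0739]
tool_rot: [-0.001, 0.997, -0.071, 0.0]
contact_force: [-0.7, 0.7, -1.3]
gripper_width: 0.153
```

```bash
python3 s.py
python3 - <<'E'
from h import *
im=read_camera("wrist");cv2.imwrite("pics/w8z.png",cv2.resize(im[110:310,240:440,::-1],None,fx=3,fy=3,interpolation=cv2.INTER_CUBIC))
E
```

```text
8.53 [0.5546 0.2807 0.0739] z [ 0.0002  0.0011 -1.    ] yawy -98.17486831516463 q [-1.1018  0.7088  0.7645  1.8478 -0.6441  0.8505 -1.7263] f [-0.7349  0.6917 -1.3174] 0.15285736967268815
```

View pics/w8z.png

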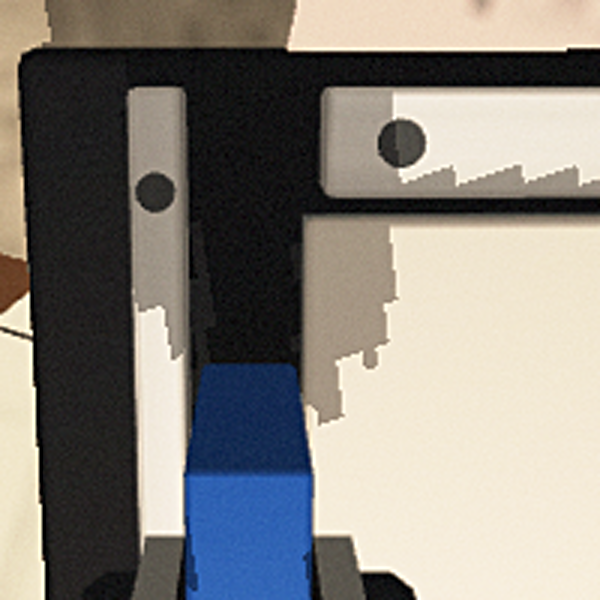

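>>> {"op": "send_rows", "data": {"motion": "0 0.1 -0.3 0 0 0 1;0 0 -0.4 0 0 0 1;0 0 0 0 0 0 1"}}

```text
t: 8.83
eef_pos: [0.5549, 0.2816, 0.0666]
tool_rot: [-0.001, 0.997, -0.071, 0.0]
contact_force: [0.0, -0.1, -1.0]
gripper_width: 0.157
```

```bash
python3 s.py
python3 - <<'E'
from h import *
im=read_camera("wrist");cv2.imwrite("pics/w9z.png",cv2.resize(im[110:310,240:440,::-1],None,fx=3,fy=3,interpolation=cv2.INTER_CUBIC))
E
```

```text
8.83 [0.5549 0.2816 0.0666] z [ 0.0006  0.0011 -1.    ] yawy -98.1978853172037 q [-1.0967  0.7186  0.7557  1.8493 -0.6531  0.8392 -1.7216] f [ 0.0093 -0.1    -1.0425] 0.1570485025967768
```

View pics/w9z.png

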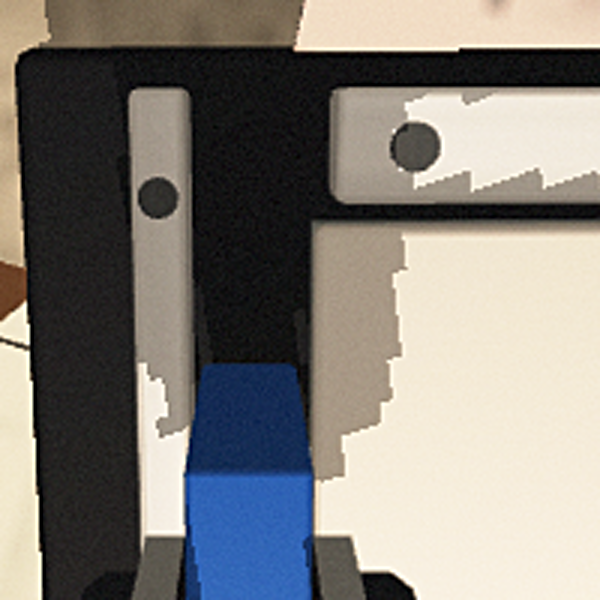

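>>> {"op": "send_rows", "data": {"motion": "0 -0.05 -0.4 0 0 0 1;0 0 -0.3 0 0 0 1;0 0 0 0 0 0 1"}}

```text
t: 9.13
eef_pos: [0.5552, 0.2812, 0.0594]
tool_rot: [-0.001, 0.997, -0.071, 0.001]
contact_force: [0.2, 0.4, 0.0]
gripper_width: 0.156
```

```bash
python3 s.py
```

```text
9.13 [0.5552 0.2812 0.0594] z [ 0.0012  0.0014 -1.    ] yawy -98.19336729461118 q [-1.0899  0.7274  0.7467  1.8523 -0.6619  0.8269 -1.7143] f [0.1751 0.4144 0.0085] 0.1563183437461863
```

>>> {"op": "send_rows", "data": {"motion": "0 0 -0.15 0 0 0 1;0 0 -0.15 0 0 0 1;0 0 -0.1 0 0 0 1;0 0 0 0 0 0 1"}}

```text
t: 9.47
eef_pos: [0.5555, 0.2812, 0.0568]
tool_rot: [-0.001, 0.997, -0.072, 0.0]
contact_force: [-0.1, -0.4, -0.7]
gripper_width: 0.155
```

```bash
python3 s.py
python3 - <<'E'
from h import *
im=read_camera("wrist");cv2.imwrite("pics/w10.png",im[:,:,::-1])
im=read_camera("side");cv2.imwrite("pics/s10z.png",cv2.resize(im[200:380,220:400,::-1],None,fx=3,fy=3,interpolation=cv2.INTER_CUBIC))
E
```

```text
9.47 [0.5555 0.2812 0.0568] z [ 0.0007  0.0028 -1.    ] yawy -98.2073512343463 q [-1.0862  0.7305  0.7428  1.8526 -0.6662  0.8234 -1.7107] f [-0.0889 -0.3539 -0.7087] 0.15463920497924938
```

View pics/w10.png

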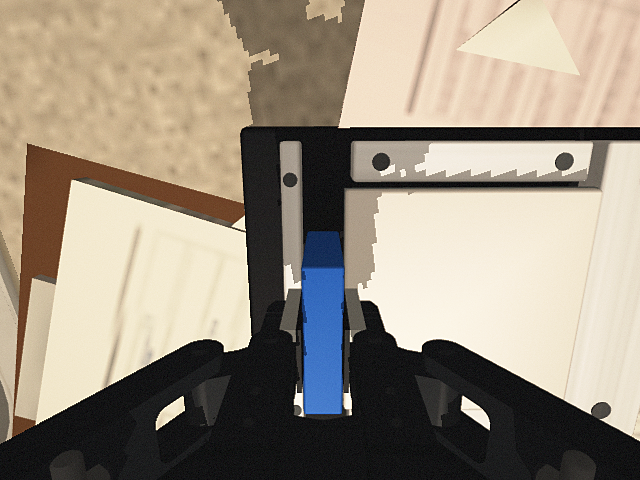

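View pics/s10z.png

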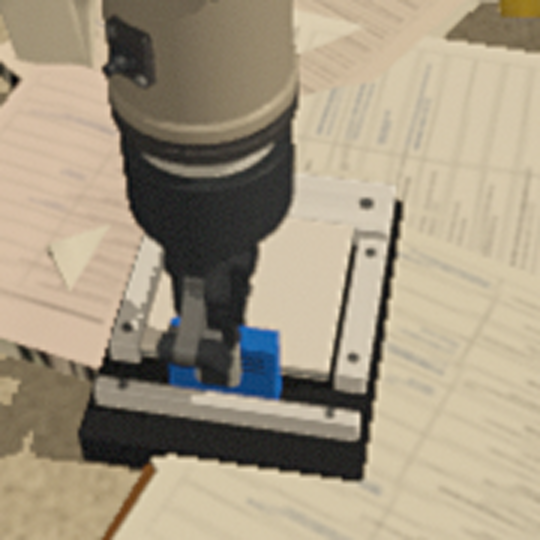

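>>> {"op": "send_rows", "data": {"motion": "0 0 -0.1 0 0 0 1;0 0 -0.1 0 0 0 1;0 0 0 0 0 0 1"}}

```text
t: 9.82
eef_pos: [0.5557, 0.2813, 0.0567]
tool_rot: [-0.002, 0.997, -0.072, -0.0]
contact_force: [0.2, -0.9, -1.1]
gripper_width: 0.156
```

```bash
python3 s.py
```

```text
9.82 [0.5557 0.2813 0.0567] z [ 0.0002  0.0044 -1.    ] yawy -98.22387191390561 q [-1.0845  0.7303  0.7415  1.8523 -0.6674  0.8234 -1.7094] f [ 0.1588 -0.9108 -1.0504] 0.15617638645274545
```

>>> {"op": "send_rows", "data": {"motion": "0 0 -0.2 0 0 0 1;0 0 -0.2 0 0 0 1"}}

```text
t: 9.98
eef_pos: [0.5561, 0.2814, 0.0563]
tool_rot: [-0.004, 0.997, -0.072, -0.001]
contact_force: [-11.9, -2.6, 28.0]
gripper_width: 0.152
```

```bash
python3 s.py
```

```text
9.98 [0.5561 0.2814 0.0563] z [-0.0009  0.0072 -1.    ] yawy -98.23232388867322 q [-1.0814  0.7307  0.7396  1.8516 -0.6704  0.8239 -1.7062] f [-11.9336  -2.6029  27.9516] 0.15203900964169115
```

>>> {"op": "send_rows", "data": {"motion": "0 0 0.05 -0.4 0 0 1;0 0 0 0 0 0 0.8;0 0 0 0 0 0 0.7;0 0 0 0 0 0 0.6;0 0 0 0 0 0 0.5;0 0 0 0 0 0 0.5;0 0 0 0 0 0 0.5"}}

```text
t: 10.57
eef_pos: [0.5562, 0.2815, 0.0562]
tool_rot: [-0.0, 0.997, -0.072, -0.0]
contact_force: [-0.3, -1.3, 1.4]
gripper_width: 0.502
```

```bash
python3 s.py
python3 - <<'E'
from h import *
im=read_camera("wrist");cv2.imwrite("pics/w11.png",im[:,:,::-1])
E
```

```text
10.57 [0.5562 0.2815 0.0562] z [-0.0004  0.0003 -1.    ] yawy -98.22751630324905 q [-1.0863  0.7337  0.7433  1.8492 -0.6648  0.826  -1.7132] f [-0.3087 -1.2563  1.4107] 0.5017968954316938
```

View pics/w11.png

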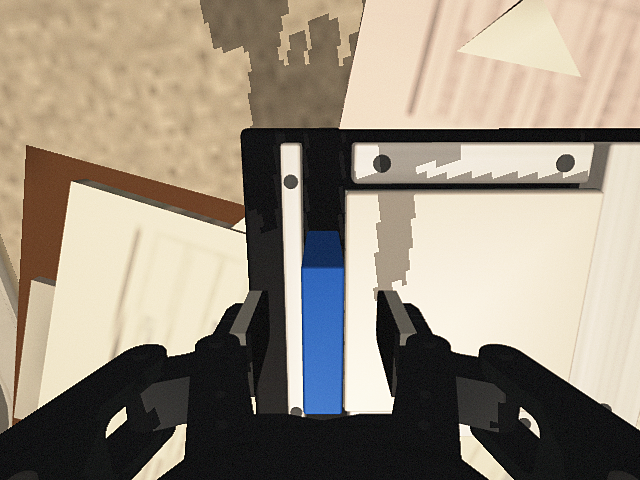

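>>> {"op": "send_rows", "data": {"motion": "0 0 0.8 0 0 0 0.5;0 0 1 0 0 0 0.5;0 0 1 0 0 0 0.5"}}

```text
t: 10.87
eef_pos: [0.5547, 0.2807, 0.084]
tool_rot: [0.001, 0.997, -0.072, -0.002]
contact_force: [0.3, 0.7, 0.2]
gripper_width: 0.504
```

>>> {"op": "send_rows", "data": {"motion": "0 0 2 0 0 0 0.5;0 0 3 0 0 0 0.5;-0.1 -0.6 2 0 0 6.9 0.7;-0.1 -0.6 0 0 0 6.9 0.8;-0.1 -0.6 0 0 0 6.9 1;-0.1 -0.6 0 0 0 6.9 1;-0.1 -0.6 0 0 0 6.9 1;-0.1 -0.6 0 0 0 6.9 1;-0.1 -0.6 0 0 0 6.9 1;-0.1 -0.6 0 0 0 6.9 1;-0.1 -0.6 0 0 0 6.9 1;-0.1 -0.6 0 0 0 6.9 1;0 0 0 0 0 6.9 1;0 0 0 0 0 6.9 1;0 0 0 0 0 6.9 1;0 0 0 0 0 0 1"}}

```text
t: 12.2
eef_pos: [0.5512, 0.2144, 0.1814]
tool_rot: [-0.002, 0.739, 0.674, 0.01]
contact_force: [0.0, -0.3, -0.3]
gripper_width: -0.002
```

```bash
python3 s.py
python3 - <<'E'
from h import *
im=read_camera("wrist");cv2.imwrite("pics/w12.png",im[:,:,::-1])
E
```

```text
12.2 [0.5512 0.2144 0.1814] z [ 0.0131  0.0164 -0.9998] yawy -5.2271227170096815 q [-0.8372  0.4114  0.4746  1.8503 -0.2451  0.917  -0.3409] f [ 0.0438 -0.2766 -0.2658] -0.0020469666744775844
```

View pics/w12.png

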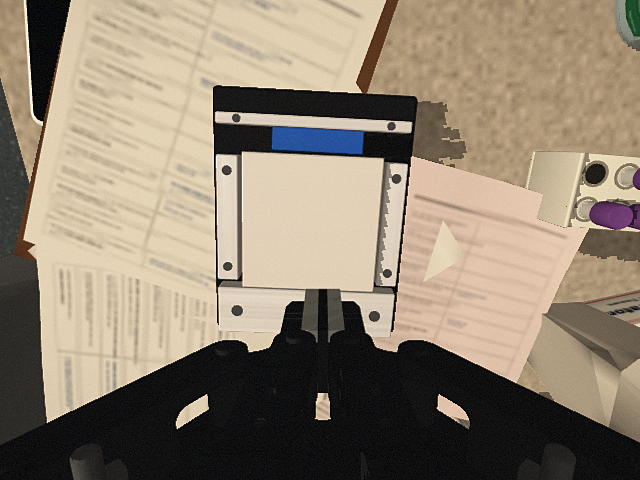

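>>> {"op": "send_rows", "data": {"motion": "-0.4 0.5 -1.5 -0.5 0.4 -1.3 1;-0.3 0.4 -2.5 -0.4 0.3 -1.3 1;0 0 -2.5 0 0 0 1;0 0 -2.5 0 0 0 1;0 0 -1.5 0 0 0 1;0 0 0 0 0 0 1;0 0 0 0 0 0 1"}}

```text
t: 12.83
eef_pos: [0.5475, 0.224, 0.079]
tool_rot: [0.003, 0.766, 0.642, 0.005]
contact_force: [1.2, -0.1, 0.5]
gripper_width: -0.002
```

```bash
python3 s.py
```

```text
12.83 [0.5475 0.224  0.079 ] z [ 0.0113  0.0025 -0.9999] yawy -10.074156966407353 q [-0.8205  0.556   0.432   1.9135 -0.3334  0.7308 -0.3733] f [ 1.2401 -0.1172  0.4707] -0.002338832824528182
```

>>> {"op": "send_rows", "data": {"motion": "-0.3 0 -0.8 -0.1 0.6 0 1;-0.1 0 -0.8 0 0 0 1;0 0 0 0 0 0 1"}}

```text
t: 13.08
eef_pos: [0.5449, 0.2248, 0.0648]
tool_rot: [0.0, 0.768, 0.641, 0.002]
contact_force: [0.1, -0.4, 0.1]
gripper_width: 0.001
```

```bash
python3 s.py
python3 - <<'E'
from h import *
im=read_camera("wrist");cv2.imwrite("pics/w13.png",im[:,:,::-1])
E
```

```text
13.08 [0.5449 0.2248 0.0648] z [ 0.0038  0.0022 -1.    ] yawy -10.293816592341493 q [-0.8122  0.5768  0.4198  1.919  -0.3475  0.7123 -0.3673] f [ 0.1414 -0.3937  0.1472] 0.0014059797505856905
```

View pics/w13.png

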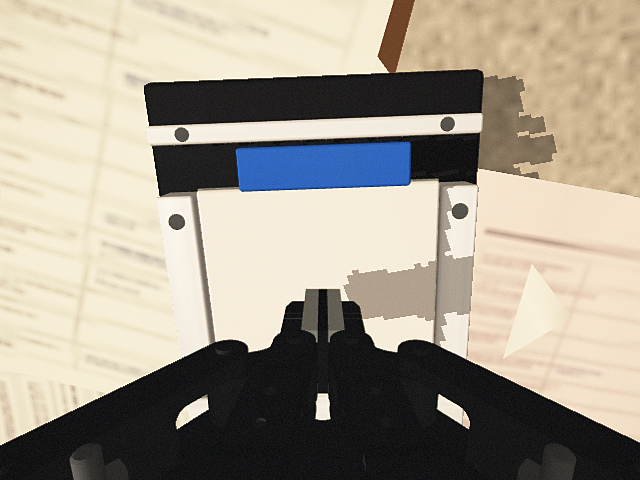

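>>> {"op": "send_rows", "data": {"motion": "0 -0.1 -0.5 -0.1 0.2 0.5 1;0 0 -0.5 0 0 0.5 1;0 0 -0.3 0 0 0.5 1;0 0 0 0 0 0 1"}}

```text
t: 13.47
eef_pos: [0.5467, 0.2242, 0.053]
tool_rot: [0.0, 0.759, 0.652, 0.002]
contact_force: [-0.3, -0.1, -0.6]
gripper_width: -0.001
```

```bash
python3 s.py
```

```text
13.47 [0.5467 0.2242 0.053 ] z [ 0.0036  0.0025 -1.    ] yawy -8.68327094532836 q [-0.7954  0.5948  0.4015  1.9193 -0.3515  0.6917 -0.3345] f [-0.3106 -0.0524 -0.5757] -0.0006077213717332143
```

>>> {"op": "send_rows", "data": {"motion": "-0.2 0 0 -0.1 0.2 0 1;0 0 -0.2 0 0 0 1;0 0 -0.2 0 0 0 1;0 0 -0.2 0 0 0 1;0 0 0 0 0 0 1"}}

```text
t: 13.88
eef_pos: [0.5449, 0.2241, 0.0469]
tool_rot: [-0.0, 0.759, 0.651, 0.0]
contact_force: [-0.1, -0.7, 2.4]
gripper_width: 0.003
```

```bash
python3 s.py
```

```text
13.88 [0.5449 0.2241 0.0469] z [ 0.0002  0.001  -1.    ] yawy -8.711265469418706 q [-0.7932  0.6033  0.397   1.9225 -0.3561  0.6838 -0.3322] f [-0.0773 -0.7096  2.4274] 0.002580115166943815
```

>>> {"op": "send_rows", "data": {"motion": "0 0 -0.2 0 0 0 1;0 0 -0.1 0 0 0 1;0 0 -0.1 0 0 0 1;0 0 0 0 0 0 1"}}

```text
t: 14.22
eef_pos: [0.5451, 0.2241, 0.0444]
tool_rot: [-0.001, 0.759, 0.651, 0.001]
contact_force: [-1.3, 0.1, 3.0]
gripper_width: 0.0
```

```bash
python3 s.py
```

```text
14.22 [0.5451 0.2241 0.0444] z [-0.0002  0.0022 -1.    ] yawy -8.741804959936529 q [-0.7901  0.6072  0.394   1.9228 -0.3594  0.6796 -0.3295] f [-1.2572  0.1095  3.027 ] 6.4450861211874385e-06
```

A little more, to seat it on the hard stop.

>>> {"op": "send_rows", "data": {"motion": "0 0 -0.15 0 0 0 1;0 0 -0.1 0 0 0 1;0 0 -0.1 0 0 0 1"}}

```text
t: 14.47
eef_pos: [0.5453, 0.2242, 0.0441]
tool_rot: [-0.002, 0.759, 0.651, 0.001]
contact_force: [-4.1, -1.0, 11.7]
gripper_width: -0.001
```

```bash
python3 s.py
python3 - <<'E'
from h import *
for n,b in [("wrist",None),("side",(200,380,220,400))]:
    im=read_camera(n)[:,:,::-1]
    if b: im=cv2.resize(im[b[0]:b[1],b[2]:b[3]],None,fx=3,fy=3,interpolation=cv2.INTER_CUBIC)
    cv2.imwrite(f"pics/f_{n}.png",im)
E
python3 s.py
```

```text
14.47 [0.5453 0.2242 0.0441] z [-0.0011  0.0042 -1.    ] yawy -8.773697583038283 q [-0.7874  0.6076  0.3922  1.9224 -0.3616  0.6795 -0.3273] f [-4.0512 -1.0193 11.7416] -0.0007050672086997598
14.57 [0.5452 0.2242 0.044 ] z [-0.0011  0.0041 -1.    ] yawy -8.772663990457362 q [-0.7874  0.6077  0.3921  1.9225 -0.3616  0.6795 -0.3273] f [-4.8259 -1.355  12.8889] -0.001405777247492643
```

View pics/f_wrist.png

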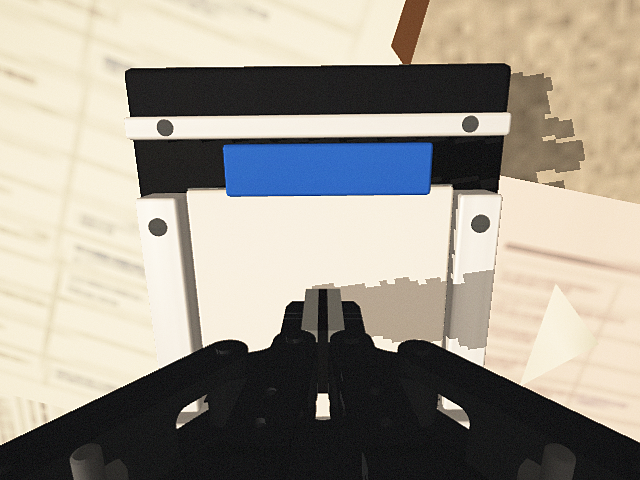

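View pics/f_side.png

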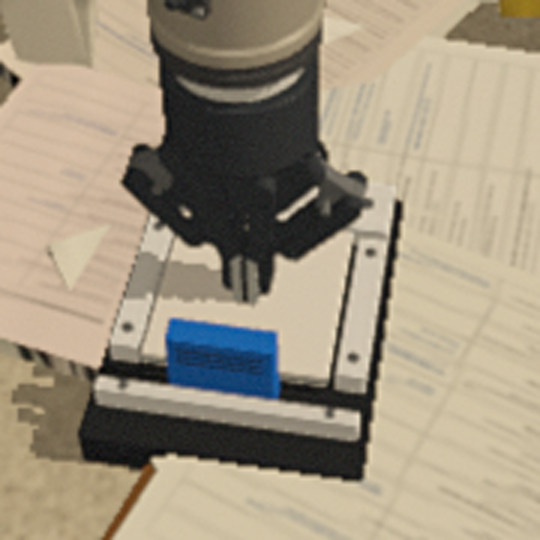

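Run:
```python
from station import *
print(hand_in()); o=get_obs();print(o["t"],o["eef_pos"],o["contact_force"])
```

```text
the job is handed in; nothing more can be done
None
the job is handed in; nothing more can be done
```

I stood the blue spacer foot down in the wide gap beside the narrow rail, about midway along, and let go of it. I then pressed the tile down with the closed fingers and handed the job in at about 14.6 s while still pressing. The hand-in gives no verdict.

- **Spacer:** the last wrist and side pictures show it upright in the gap, clear of the fingers. I felt for the base plate while lowering it. The lowest point was about 28 mm above where the spacer stood on the counter, and the contact force there was about 28 N.
- **Tile:** the fingertips on it were at 44.0 mm, which is the flush height. The upward force was about 13 N, well over the 1.2 N needed, and the readings were steady. It looked level and centred in the pictures.
- **Bystanders:** I kept clear of the bottle, cup and slides, but I did not look at them again at the end.
- **Disagreements:** my first estimates of where the gap lies differed by up to 4 mm between pictures. I re-centred the spacer by eye from close-up wrist pictures during the descent.

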